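Find the tired vibration isolator and push its tag down

TASK

One of the three microscope isolators has gone soft. With the fingertips, press each black rubber pad down about a centimetre and let it up again, going from the robot's left to its right; then push the white tag of the softest one all the way down, leaving the other two tags up. Do not lift or shove the isolators about, leave everything else on the bench alone, and finish clear.

Things in the scene. Friction and masses are not known exactly. Their poses are not given: they have to be found in the camera images.
- mount_p_foot (a point): One of three outwardly identical vibration isolators standing loose on the bench (0.9 kg): aluminium base plate 130 x 70 x 8 mm, a round black rubber pad on a coil spring at one end (its -x end, nearer the robot) and a white tag in a grey housing at the other (+x) end. This point: centre of the plate's underside; x along the plate from pad to tag, z up. The letter says nothing about its place on the bench or its spring.
- mount_p_pad_top (a point): Centre of the top face of that isolator's pad: disc 44 mm across, 12 mm thick; unpressed, its top is 78 mm above the bench, straight up from a point on the plate's centre line, 32 mm from the plate's centre towards the plate's -x end. Travel 14 mm to its stop; it springs back when let go. At 10 mm down the three pads push back with clearly different forces, from about 2.5 N to about 12 N, at least 3 N apart. This point moves down with the pad.
- mount_p_tag_top (a point): Centre of the top edge of that isolator's white tag: an upright tab 12 mm (along x) x 34 mm (along y), raised: top 80 mm above the bench, standing 18 mm proud of a grey housing 30 x 48 mm in plan whose top is 62 mm above the bench; 42 mm from the plate's centre towards the plate's +x end, 74 mm from the pad's centre. This point moves with the tag.
- mount_q_foot (a point): One of three outwardly identical vibration isolators standing loose on the bench (0.9 kg): aluminium base plate 130 x 70 x 8 mm, a round black rubber pad on a coil spring at one end (its -x end, nearer the robot) and a white tag in a grey housing at the other (+x) end. This point: centre of the plate's underside; x along the plate from pad to tag, z up. The letter says nothing about its place on the bench or its spring.
- mount_q_pad_top (a point): Centre of the top face of that isolator's pad: disc 44 mm across, 12 mm thick; unpressed, its top is 78 mm above the bench, straight up from a point on the plate's centre line, 32 mm from the plate's centre towards the plate's -x end. Travel 14 mm to its stop; it springs back when let go. At 10 mm down the three pads push back with clearly different forces, from about 2.5 N to about 12 N, at least 3 N apart. This point moves down with the pad.
- mount_q_tag_top (a point): Centre of the top edge of that isolator's white tag: an upright tab 12 mm (along x) x 34 mm (along y), raised: top 80 mm above the bench, standing 18 mm proud of a grey housing 30 x 48 mm in plan whose top is 62 mm above the bench; 42 mm from the plate's centre towards the plate's +x end, 74 mm from the pad's centre. This point moves with the tag.
- mount_r_foot (a point): One of three outwardly identical vibration isolators standing loose on the bench (0.9 kg): aluminium base plate 130 x 70 x 8 mm, a round black rubber pad on a coil spring at one end (its -x end, nearer the robot) and a white tag in a grey housing at the other (+x) end. This point: centre of the plate's underside; x along the plate from pad to tag, z up. The letter says nothing about its place on the bench or its spring.
- mount_r_pad_top (a point): Centre of the top face of that isolator's pad: disc 44 mm across, 12 mm thick; unpressed, its top is 78 mm above the bench, straight up from a point on the plate's centre line, 32 mm from the plate's centre towards the plate's -x end. Travel 14 mm to its stop; it springs back when let go. At 10 mm down the three pads push back with clearly different forces, from about 2.5 N to about 12 N, at least 3 N apart. This point moves down with the pad.
- mount_r_tag_top (a point): Centre of the top edge of that isolator's white tag: an upright tab 12 mm (along x) x 34 mm (along y), raised: top 80 mm above the bench, standing 18 mm proud of a grey housing 30 x 48 mm in plan whose top is 62 mm above the bench; 42 mm from the plate's centre towards the plate's +x end, 74 mm from the pad's centre. This point moves with the tag.
- tag_1 (a joint): How far one of the three tags is pushed down, m: 0 raised, 0.015 fully down at its stop (top then 3 mm above the housing). About 4 N moves it against friction and it stays where it is left. The tags' numbers do not follow the isolators' letters: which tag sits on which isolator is not told.
- tag_2 (a joint): How far one of the three tags is pushed down, m: 0 raised, 0.015 fully down at its stop (top then 3 mm above the housing). About 4 N moves it against friction and it stays where it is left. The tags' numbers do not follow the isolators' letters: which tag sits on which isolator is not told.
- tag_3 (a joint): How far one of the three tags is pushed down, m: 0 raised, 0.015 fully down at its stop (top then 3 mm above the housing). About 4 N moves it against friction and it stays where it is left. The tags' numbers do not follow the isolators' letters: which tag sits on which isolator is not told.
- objective: Loose microscope objective standing upright, steel, 32 mm across, 45 mm high; origin at its underside. A bystander: leave alone.
- vial: Loose amber vial standing upright, 30 mm across, 58 mm high; origin at its underside. A bystander: leave alone.
- dish: Loose small clear dish, 37 mm across, 11 mm high; origin at its underside. A bystander: leave alone.
- driver: Loose screwdriver lying on the bench, about 0.2 m long; origin at its underside. A bystander: leave alone.
- mouse: Loose black and grey computer mouse, 105 x 60 x 34 mm; origin at its underside. A bystander: leave alone.
- rack: Loose grey tube rack block, 60 x 150 x 35 mm; origin at its underside. A bystander: leave alone.
- tipbox: Loose box with clear cover, 70 x 110 x 54 mm; origin at its underside. A bystander: leave alone.

How it is judged:
On the way, in this order (a step that is already met when the one before it is completed fails the run):
1. the left (+y) isolator's pad is pressed down more than 6 mm (((world y of mount_p_foot above 0.115 m and height (world z) of mount_p_pad_top below 0.072 m) or (world y of mount_q_foot above 0.115 m and height (world z) of mount_q_pad_top below 0.072 m) or (world y of mount_r_foot above 0.115 m and height (world z) of mount_r_pad_top below 0.072 m))), for 0.1 s.
2. the middle isolator's pad is pressed down more than 6 mm (((world y of mount_p_foot between -0.115 and 0.115 m and height (world z) of mount_p_pad_top below 0.072 m) or (world y of mount_q_foot between -0.115 and 0.115 m and height (world z) of mount_q_pad_top below 0.072 m) or (world y of mount_r_foot between -0.115 and 0.115 m and height (world z) of mount_r_pad_top below 0.072 m))), for 0.1 s.
3. the right (-y) isolator's pad is pressed down more than 6 mm (((world y of mount_p_foot below -0.115 m and height (world z) of mount_p_pad_top below 0.072 m) or (world y of mount_q_foot below -0.115 m and height (world z) of mount_q_pad_top below 0.072 m) or (world y of mount_r_foot below -0.115 m and height (world z) of mount_r_pad_top below 0.072 m))), for 0.1 s.
4. all pads are up again and the softest isolator's tag is pushed down more than 12 mm of its 15 mm (value of joint tag_3 above 0.012 m and height (world z) of each of mount_p_pad_top, mount_q_pad_top, mount_r_pad_top above 0.075 m), for 0.1 s.
At the end, for the whole second after the job is handed in: The softest isolator's tag is at least 12 mm down of its 15 mm, the other two tags are within 5 mm of fully up, all pads are up again (within 3 mm), the isolators stand flat within 30 mm of where they stood, and every bystander is within 30 mm of its start (all of step 4 and value of joint each of tag_1, tag_2 below 0.005 m and not (distance of any of mount_p_foot, mount_q_foot, mount_r_foot from where it was at the start of the episode above 0.03 m) and not (height (world z) of any of mount_p_foot, mount_q_foot, mount_r_foot above 0.008 m or angle between any of mount_p_foot, mount_q_foot, mount_r_foot's own z axis and vertical above 0.2 rad) and not (distance of any of objective, vial, dish, driver, mouse, rack, tipbox from where it was at the start of the episode above 0.03 m)); the robot touches nothing.
It fails at once if a tag of a firmer isolator is pushed down more than 5 mm (value of joint any of tag_1, tag_2 above 0.005 m).
It fails at once if an isolator is lifted more than 8 mm or tipped (height (world z) of any of mount_p_foot, mount_q_foot, mount_r_foot above 0.008 m or angle between any of mount_p_foot, mount_q_foot, mount_r_foot's own z axis and vertical above 0.2 rad).
It fails at once if an isolator is shoved more than 30 mm (distance of any of mount_p_foot, mount_q_foot, mount_r_foot from where it was at the start of the episode above 0.03 m).
It fails at once if a bystander is moved or lifted more than 30 mm (distance of any of objective, vial, dish, driver, mouse, rack, tipbox from where it was at the start of the episode above 0.03 m).
It also fails if it takes over 54 s, if anything falls off the work surface, if the arm or the gripper's body presses on something with over 40 N, if the wrist force passes 120 N, or if a joint passes its speed limit or range.

ROBOT

A 6-joint arm with a two-finger parallel gripper is mounted at the origin on the work surface. World frame = base frame: x ahead of the robot, y to its left, z up, the work surface at z = 0. Lengths are in m, angles in rad, forces in N, time in s.
With the tool pointing down it reaches from about 0.325 to 1 m from the base axis. Payload 5.1 kg.
Tool frame: the origin (TCP) lies at the very end of the fingers, on their centre line; the grasp point (between the pads) lies 19 mm behind it; z points along the fingers, y is the direction in which the jaws open and shut (so a half turn about z gives the same grasp; the last joint's range is limited). The gripper opens to 85 mm and grips with 20 to 120 N. Pads are 22 mm wide; open, the fingers measure 114 mm over their backs; the gripper's body (76 mm by 85 mm) begins 54 mm behind the grasp point. The pads swing forward as they close: fully open they stand 13 mm farther back than shut.
Start: joints at [-1.273, 0.124, 1.65, -0, 1.367, -0.083], TCP at [0.242, -0.603, 0.231] pointing down, gripper open.
Joint ranges: [-2.61, 2.61], [-1.02, 2.33], [0.03, 2.71], [-1.35, 4.49], [0.32, 2.68], [-2.91, 2.91]. Speed limits (rad/s): [2.57, 2.57, 3.14, 3.14, 3.14, 3.14].

INTERFACE

Orientations are given as [roll, pitch, yaw] about the fixed x, y, z axes, in that order (R = Rz(yaw) Ry(pitch) Rx(roll)).
In Python, from bench import env gives the robot as it stands.
- The arm moves only by the tool arm_command, never from a script. Its argument "series" is a list of rows, each a list of 7 numbers: the finger opening in m, from 0 to 0.0854, then the shift along the tool's x, y, z in m, then the turn, a rotation vector about the tool's x, y, z in degrees. In form: [[fingers, x, y, z, rx, ry, rz], ...]. A call has 1 to 12 rows; each row shifts and turns the commanded pose from where the row before left it, along the tool's axes as they then stand; what a row does not reach is not made up. A row lasts 1/10 s, in which the tool goes at most 50 mm and 8.59 degrees, less where a joint would pass 70% of its speed; a pose out of reach is approached as far as the arm can. A call with a gripper value outside its range is refused whole. The fingers move at their own pace and stop on an object; the grip force is fixed at half the most. Time passes only in rows, so rows that do not move let the fingers close. It gives the time, the measured TCP pose, the force and the opening at its end, in the units of the state.
- env.read_state(): the state, without advancing time (a new reading comes with each control period).
- env.get_image(name): name is "scene" or "top" or "wrist"; returns a dict with "img" (384x512x3 uint8, red, green, blue), "depth" (384x512 float32, m along the optical axis (not along the pixel's ray), 0 where there is no reading), "intrinsics" (3x3 intrinsics, pixels), "T" (4x4, takes a point from camera to world coordinates). Camera axes: x right, y down, z forward; pixel columns grow to the right and rows downward; lengths in m; the calibration is good to about 2 mm. A picture is of the moment at which its call begins.
- env.hand_in(): hands the job in, once; it reports no verdict.
The state is a dict: "t": time; "qpos": joint angles; "dq": joint speeds; "effort": joint torques, N m; "position": TCP position; "ee_rot": TCP orientation; "force": force on the tool from outside, world axes, zero at the start; "wrist_torque": the same for the moment, N m; "grip_width": opening from 0.0 (shut) to 1.0 (fully open).
Only numpy, scipy, OpenCV 4.12 (cv2) and the standard library are available. Lean on these libraries where they do the work, as an engineer would, in place of code of your own. Each camera call takes 0.05 s, during which the arm holds its last target.

## Working session

There is one attempt and no reset: what is moved stays moved. The work goes in short steps, Python scripts to look and compute and a tool call to move; the robot and the scene stay as the last step left them, time stands still between calls to the robot, and variables do not carry over. Pictures are saved under pics/ and viewed, and the job is handed in when it is done.

Besides the shell and the picture viewer there is one more tool, called after "Request:" as name(argument=value, ...) on one line, values as JSON. arm_command: Moves the arm, as the interface text tells. Its arguments: {"type":"object","properties":{"series":{"type":"array","items":{"type":"array","items":{"type":"number"}}}},"required":["series"]}

```bash
mkdir -p pics
cat > h.py <<'E'
import numpy as np,cv2,json
from bench import env
def snap(name,fn):
    d=env.get_image(name); cv2.imwrite('pics/'+fn+'.png',d['img'][:,:,::-1]); np.savez('pics/'+fn+'.npz',**d); return d
def st():
    s=env.read_state(); print({k:np.round(s[k],4).tolist() for k in ('t','qpos','position','ee_rot','force','grip_width')}); return s
E
python3 - <<'E'
from h import *
st()
for n in('scene','top'):
    d=snap(n,n+'1'); print(n,d['intrinsics'].tolist(),np.round(d['T'],3).tolist())
E
```

```text
{'t': 0.0, 'qpos': [-1.2726, 0.1245, 1.6517, 0.0, 1.3675, -0.0826], 'position': [0.2414, -0.6029, 0.2301], 'ee_rot': [-3.1395, -0.0002, 0.3808], 'force': [0.5951, 0.5293, -0.2515], 'grip_width': 0.9986}
scene [[408.9895501474912, 0.0, 261.0243974933969], [0.0, 408.9895501474912, 193.02239810252223], [0.0, 0.0, 1.0]] [[-0.848, 0.416, -0.327, 0.941], [0.529, 0.655, -0.54, 0.6], [-0.011, -0.631, -0.776, 0.913], [0.0, 0.0, 0.0, 1.0]]
top [[369.7729719523459, 0.0, 255.43577812426085], [0.0, 369.7729719523459, 189.97405950115697], [0.0, 0.0, 1.0]] [[-0.032, -0.972, 0.233, 0.296], [-0.999, 0.032, -0.004, 0.008], [-0.004, -0.233, -0.973, 1.298], [0.0, 0.0, 0.0, 1.0]]
```

View pics/top1.png

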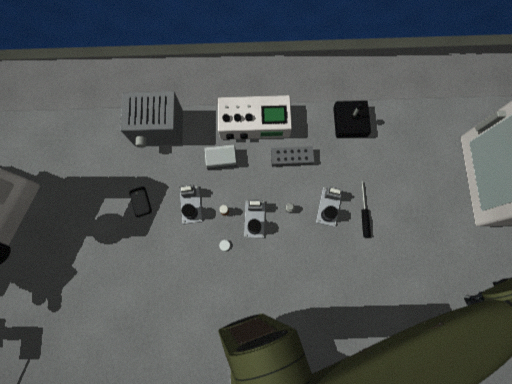

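View pics/scene1.png

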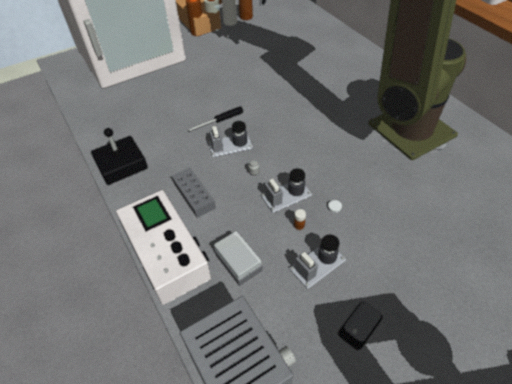

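The top view shows three isolators: pads at about (189,212), (254,227) and (330,213), with tags above them in the image. The scene view shows the pads at about (330,243), (297,177) and (239,129).

```bash
cat >> h.py <<'E'
def ray(d,u,v):
    K,T=d['intrinsics'],d['T']; r=T[:3,:3]@np.linalg.solve(K,[u,v,1.]); return T[:3,3].copy(),r
def onz(d,u,v,z):
    o,r=ray(d,u,v); return o+r*(z-o[2])/r[2]
def cloud(d):
    h,w=d['depth'].shape; v,u=np.mgrid[:h,:w]; z=d['depth']; K=d['intrinsics']
    p=np.stack([(u-K[0,2])*z/K[0,0],(v-K[1,2])*z/K[1,1],z],-1); P=p@d['T'][:3,:3].T+d['T'][:3,3]; P[z==0]=np.nan; return P
E
python3 - <<'E'
from h import *
D={n:dict(np.load(f'pics/{n}1.npz')) for n in('top','scene')}
G={'top':[(189,212),(254,227),(330,213)],'scene':[(330,243),(297,177),(239,129)]}
C={}
for n,d in D.items():
    P=cloud(d); g=d['img'].max(-1).astype(int)
    for i,(u,v) in enumerate(G[n]):
        w=22; s=np.s_[v-w:v+w,u-w:u+w]; p=P[s]; im=g[s]
        m=((im<45)&(p[...,2]>0.068)&(p[...,2]<.09)); 
        nl,lab,stt,cen=cv2.connectedComponentsWithStats(m.astype(np.uint8))
        k=1+np.argmax(stt[1:,4]); q=lab==k; 
        uv=cen[k]+[u-w,v-w]; C[n,i]=uv
        (ex,ey),_,_=cv2.fitEllipse(max(cv2.findContours(q.astype(np.uint8),0,1)[0],key=len))
        print(n,i,'pad px',uv.round(1),(ex+u-w,ey+v-w),stt[k,4],'mean',np.nanmean(p[q],0).round(4),'zmed',np.nanmedian(p[q][:,2]).round(4),'onz',onz(d,*uv,.078)[:2].round(4))
        m=((im>110)&(p[...,2]>0.066)&(p[...,2]<.09))
        if m.any(): 
            vv,uu=np.nonzero(m); print('   tag',(uu.mean()+u-w).round(1),(vv.mean()+v-w).round(1),m.sum(),np.nanmean(p[m],0).round(4), np.nanmax(p[m][:,2]).round(4))
for i in range(3):
    A=[];b=[]
    for n in D:
        o,r=ray(D[n],*C[n,i]); r/=np.linalg.norm(r); M=np.eye(3)-np.outer(r,r); A.append(M);b.append(M@o)
    print(i,'tri',np.linalg.lstsq(np.vstack(A),np.hstack(b),rcond=None)[0].round(4))
for n in D:
    im=D[n]['img'][:,:,::-1]; us=np.array(G[n]); a=us.min(0)-35;b=us.max(0)+35
    c=im[a[1]:b[1],a[0]:b[0]]; f=min(800/c.shape[1],600/c.shape[0]); cv2.imwrite(f'pics/{n}z.png',cv2.resize(c,None,fx=f,fy=f,interpolation=cv2.INTER_CUBIC)); print(n,a,f)
E
```

```text
top 0 pad px [187.9 209.9] (187.90462684631348, 209.87252616882324) 118 mean [0.5267 0.2318 0.0788] zmed 0.0791 onz [0.5269 0.232 ]
   tag 185.7 199.5 13 [0.5631 0.2402 0.0762] 0.0824
top 1 pad px [254.  225.1] (253.9874038696289, 225.11451148986816) 117 mean [0.4683 0.0122 0.079 ] zmed 0.0793 onz [0.4684 0.0122]
   tag 253.2 218.7 6 [0.4898 0.0143 0.0795] 0.0836
top 2 pad px [330.8 211.8] (330.8283634185791, 211.83257293701172) 120 mean [ 0.5045 -0.2457  0.079 ] zmed 0.0793 onz [ 0.5047 -0.2459]
   tag 334.5 194.7 26 [ 0.5628 -0.263   0.078 ] 0.0845
scene 0 pad px [329.7 242.6] (329.69659996032715, 242.55301666259766) 215 mean [0.5315 0.2366 0.0776] zmed 0.0778 onz [0.5318 0.2368]
   tag 311.2 260.4 40 [0.5982 0.2528 0.0787] 0.0838
scene 1 pad px [296.7 175.1] (296.7011489868164, 175.04419708251953) 149 mean [0.4736 0.0172 0.0773] zmed 0.0775 onz [0.474  0.0178]
   tag 277.0 187.1 30 [0.5423 0.0239 0.077 ] 0.0831
scene 2 pad px [238.2 126.7] (238.1880588531494, 126.67626953125) 112 mean [ 0.5098 -0.2402  0.0763] zmed 0.0768 onz [ 0.5107 -0.2385]
   tag 219.3 133.5 12 [ 0.5715 -0.2465  0.074 ] 0.079
0 tri [0.5282 0.2335 0.0705]
1 tri [0.4696 0.0122 0.07  ]
2 tri [ 0.5061 -0.2477  0.069 ]
top [154 177] 3.7914691943127963
scene [204  94] 3.260869565217391
```

Request:
arm_command(series=[[0,0,0,-0.03,0,0,7.27],[0,0,0,-0.03,0,0,7.27],[0,0,0,-0.03,0,0,7.27],[0,0.02,-0.045,0,0,0,0],[0,0.02,-0.045,0,0,0,0],[0,0.02,-0.045,0,0,0,0],[0,0.02,-0.045,0,0,0,0],[0,0.02,-0.045,0,0,0,0],[0,0.02,-0.045,0,0,0,0],[0,0.02,-0.045,0,0,0,0],[0,0.02,-0.045,0,0,0,0],[0,0.02,-0.045,0,0,0,0]])

```text
t: 1.3
position: [0.4216, -0.1964, 0.3209]
ee_rot: [-3.141, 0.0, -0.0]
force: [1.6, -0.5, -0.1]
grip_width: 0.002
```

Request:
arm_command(series=[[0,0.01,-0.045,0,0,0,0],[0,0.01,-0.045,0,0,0,0],[0,0.005,-0.045,0,0,0,0],[0,0.0,-0.045,0,0,0,0],[0,0.0,0,0,0,0,0],[0,0.0,0,0,0,0,0]])

```text
t: 1.9
position: [0.4463, -0.0177, 0.321]
ee_rot: [3.141, 0.001, 0.003]
force: [-0.4, -0.1, -0.2]
grip_width: -0.001
```

Run:
```python
from h import *
s=st()
d=snap('wrist','w1'); print(d['intrinsics'].tolist(),np.round(d['T'],3).tolist())
```

```text
{'t': 1.9, 'qpos': [-0.1596, -0.3836, 1.9607, -0.0006, 1.5649, 1.4084], 'position': [0.4463, -0.0177, 0.321], 'ee_rot': [3.1411, 0.0005, 0.0027], 'force': [-0.4183, -0.118, -0.1686], 'grip_width': -0.0011}
[[280.13767885628016, 0.0, 254.0542751270338], [0.0, 280.13767885628016, 189.15788732665516], [0.0, 0.0, 1.0]] [[0.004, -0.965, -0.263, 0.512], [-1.0, -0.004, -0.002, -0.017], [0.001, 0.263, -0.965, 0.464], [0.0, 0.0, 0.0, 1.0]]
```

View pics/w1.png

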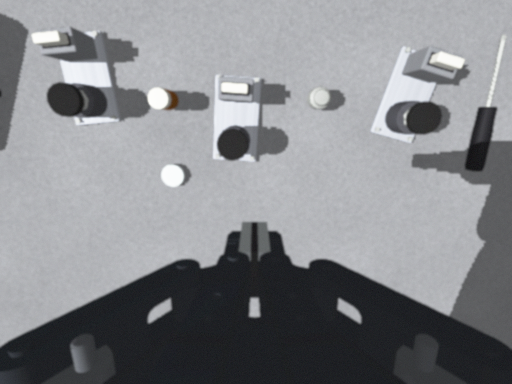

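The wrist view shows all three: pads at about (66,99), (233,143) and (423,117), tags at (48,38), (235,88) and (446,61).

```bash
cat > meas.py <<'E'
from h import *
def meas(d,G,kind,w=24):
    P=cloud(d); mx=d['img'].max(-1).astype(int); mn=d['img'].min(-1).astype(int); out=[]
    for u,v in G:
        y0,x0=max(v-w,0),max(u-w,0); s=np.s_[y0:v+w,x0:u+w]; p=P[s]
        m=(mx[s]<50)&(p[...,2]>.074) if kind=='pad' else (mn[s]>205)&(p[...,2]>.06)
        m=cv2.morphologyEx(m.astype(np.uint8),cv2.MORPH_CLOSE,np.ones((3,3)))
        nl,lab,stt,cen=cv2.connectedComponentsWithStats(m); k=1+np.argmax(stt[1:,4])
        c=cen[k]+[x0,y0]; q=lab==k
        out.append(c); (rx,ry),(ww,hh),a=cv2.minAreaRect(np.argwhere(q)[:,::-1].astype(np.float32))
        print(kind,c.round(1),'n',stt[k,4],'rect',round(ww,1),round(hh,1),round(a,1),'depth mean',np.nanmean(p[q],0).round(4),'onz',onz(d,*c,.078 if kind=='pad' else .08)[:2].round(4))
    return out
E
python3 - <<'E'
from meas import *
W=dict(np.load('pics/w1.npz')); T=dict(np.load('pics/top1.npz'))
a=meas(W,[(66,99),(233,143),(423,117)],'pad'); b=meas(T,[(189,212),(254,227),(330,213)],'pad')
c=meas(W,[(48,38),(235,88),(446,61)],'tag',20)
e=meas(T,[(187,189),(255,204),(335,191)],'tag',10)
for X,Y in((a,b),(c,e)):
  for i in range(3):
    A=[];B=[]
    for d,p in((W,X[i]),(T,Y[i])):
        o,r=ray(d,*p); r/=np.linalg.norm(r); M=np.eye(3)-np.outer(r,r); A.append(M);B.append(M@o)
    x=np.linalg.lstsq(np.vstack(A),np.hstack(B),rcond=None); print('tri',x[0].round(4),'res',x[1])
E
```

```text
pad [65.4 99.1] n 797 rect 30.0 32.0 90.0 depth mean [0.5284 0.2302 0.0781] onz [0.5285 0.2303]
pad [233.4 143.2] n 593 rect 27.0 28.0 90.0 depth mean [0.4721 0.0107 0.0785] onz [0.4721 0.0108]
pad [423.6 117.4] n 742 rect 32.0 29.0 0.0 depth mean [ 0.5073 -0.2434  0.0786] onz [ 0.5074 -0.2438]
pad [187.6 209.6] n 114 rect 11.3 11.3 45.0 depth mean [0.5277 0.2328 0.0793] onz [0.5279 0.233 ]
pad [254. 225.] n 117 rect 11.3 11.3 45.0 depth mean [0.4687 0.0122 0.0791] onz [0.4688 0.0122]
pad [330.9 211.7] n 120 rect 11.0 12.0 90.0 depth mean [ 0.505  -0.2459  0.0791] onz [ 0.5051 -0.2461]
tag [45.3 36.5] n 266 rect 10.8 25.7 83.3 depth mean [0.6024 0.2417 0.079 ] onz [0.6021 0.2411]
tag [233.7  87.2] n 249 rect 25.5 9.7 4.4 depth mean [0.5442 0.0093 0.079 ] onz [0.5441 0.0092]
tag [448.   59.1] n 323 rect 33.4 12.0 13.0 depth mean [ 0.5791 -0.2631  0.078 ] onz [ 0.5787 -0.2618]
tag [181. 189.] n 1 rect 0.0 0.0 0.0 depth mean [0.5999 0.2564 0.0775] onz [0.5992 0.2558]
tag [250.  202.5] n 2 rect 1.0 0.0 -90.0 depth mean [0.5444 0.0232 0.0826] onz [0.5449 0.0232]Traceback (most recent call last):
  File "<stdin>", line 5, in <module>
  File "meas.py", line 8, in meas
    nl,lab,stt,cen=cv2.connectedComponentsWithStats(m); k=1+np.argmax(stt[1:,4])
                                                            ~~~~~~~~~^^^^^^^^^^^
    return _wrapfunc(a, 'argmax', axis=axis, out=out, **kwds)
    return bound(*args, **kwds)
ValueError: attempt to get argmax of an empty sequence
```

Request:
arm_command(series=[[0,0.0137,-0.0415,0.02,0,0,0],[0,0.0137,-0.0415,0.02,0,0,0],[0,0.0137,-0.0415,0.02,0,0,0],[0,0.0137,-0.0415,0.02,0,0,0],[0,0.0137,-0.0415,0.02,0,0,0],[0,0.0137,-0.0415,0.02,0,0,0],[0,0,0,0.04,0,0,0],[0,0,0,0.04,0,0,0],[0,0,0,0.02,0,0,0],[0,0,0,0.01,0,0,0],[0,0,0,0,0,0,0],[0,0,0,0,0,0,0]])

```text
t: 3.15
position: [0.53, 0.2299, 0.0927]
ee_rot: [-3.141, -0.002, -0.001]
force: [-0.2, -0.2, 1.0]
grip_width: 0.0
```

Run:
```python
from h import *
s=st()
d=snap('wrist','w2');snap('scene','s2')
```

```text
{'t': 3.15, 'qpos': [0.3165, 0.0918, 1.9303, -0.0001, 1.1175, 1.8887], 'position': [0.53, 0.2299, 0.0927], 'ee_rot': [-3.141, -0.002, -0.0014], 'force': [-0.2272, -0.1586, 1.0245], 'grip_width': 0.0004}
```

View pics/w2.png

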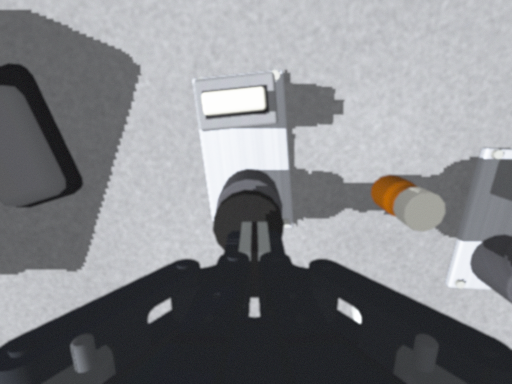

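The fingertips (255,225) sit over the pad disc at about (248,222), clear of the tag. I'll take the baseline force, then press.

```bash
cat > fz.py <<'E'
from h import *
F=[]
for i in range(8):
    env.get_image('wrist'); s=env.read_state(); F.append(np.r_[s['force'],s['position'][2]])
print('t',s['t'],'mean',np.mean(F,0).round(4),'sd',np.std(F,0).round(3))
E
python3 fz.py
```

```text
t 3.65 mean [0.0103 0.0414 0.0641 0.0925] sd [0.322 0.564 0.374 0.001]
```

Request:
arm_command(series=[[0,0,0,0.008,0,0,0],[0,0,0,0.004,0,0,0],[0,0,0,0.003,0,0,0],[0,0,0,0.003,0,0,0],[0,0,0,0.003,0,0,0],[0,0,0,0.003,0,0,0],[0,0,0,0,0,0,0],[0,0,0,0,0,0,0],[0,0,0,0,0,0,0]])

```text
t: 4.55
position: [0.5282, 0.2305, 0.0687]
ee_rot: [3.141, 0.002, 0.0]
force: [-6.7, -1.8, 10.6]
grip_width: -0.002
```

```bash
python3 fz.py
```

```text
t 4.95 mean [-6.4899 -2.2509 10.8065  0.0687] sd [0.134 0.346 0.193 0.   ]
```

Request:
arm_command(series=[[0,0,0,-0.005,0,0,0],[0,0,0,-0.01,0,0,0],[0,0,0,-0.02,0,0,0],[0,0,0,-0.04,0,0,0],[0,0,0,-0.04,0,0,0],[0,0,0,0,0,0,0],[0,0,0,0,0,0,0]])

```text
t: 5.65
position: [0.5295, 0.2309, 0.1837]
ee_rot: [-3.141, -0.003, 0.0]
force: [-0.0, -0.4, -1.1]
grip_width: -0.001
```

Run:
```python
from meas import *
st()
d=snap('wrist','w3');snap('scene','s3')
```

```text
{'t': 5.65, 'qpos': [0.3183, -0.0022, 1.8637, -0.0, 1.2769, 1.8889], 'position': [0.5295, 0.2309, 0.1837], 'ee_rot': [-3.1406, -0.003, 0.0001], 'force': [-0.0477, -0.3849, -1.0812], 'grip_width': -0.0008}
```

View pics/w3.png

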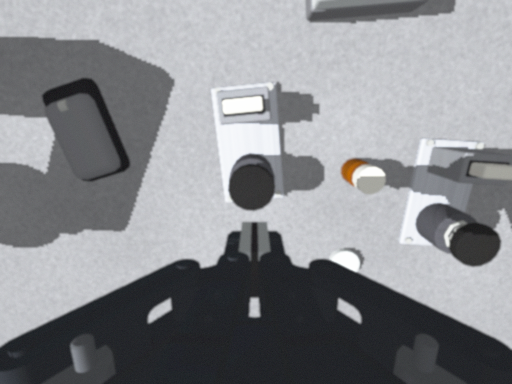

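View pics/s3.png

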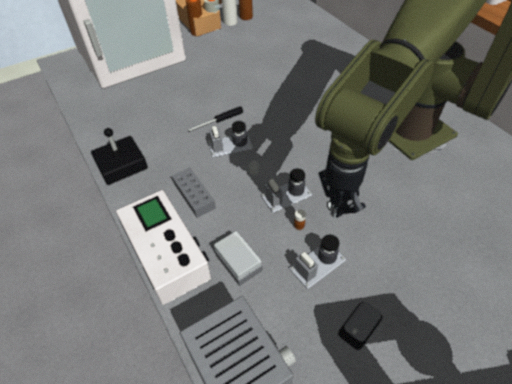

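Left pad is up again at (251,183), and nothing has shifted. Next is the middle pad.

Request:
arm_command(series=[[0,-0.0114,0.044,0,0,0,0],[0,-0.0114,0.044,0,0,0,0],[0,-0.0114,0.044,0,0,0,0],[0,-0.0114,0.044,0,0,0,0],[0,-0.0114,0.044,0,0,0,0],[0,0,0,0,0,0,0],[0,0,0,0.04,0,0,0],[0,0,0,0.04,0,0,0],[0,0,0,0.01,0,0,0],[0,0,0,0,0,0,0],[0,0,0,0,0,0,0]])

```text
t: 6.85
position: [0.4724, 0.0109, 0.0932]
ee_rot: [-3.142, -0.001, 0.001]
force: [0.5, 0.4, -0.5]
grip_width: 0.0
```

```bash
python3 - <<'E'
from h import *
st(); snap('wrist','w4')
E
python3 fz.py
```

```text
{'t': 6.85, 'qpos': [-0.0906, -0.1464, 2.1618, 0.0001, 1.1252, 1.4794], 'position': [0.4724, 0.0109, 0.0932], 'ee_rot': [-3.1416, -0.0009, 0.0008], 'force': [0.5473, 0.3885, -0.5328], 'grip_width': 0.0002}
t 7.3 mean [0.2783 0.0792 0.2468 0.0938] sd [0.421 0.388 0.425 0.001]
```

View pics/w4.png

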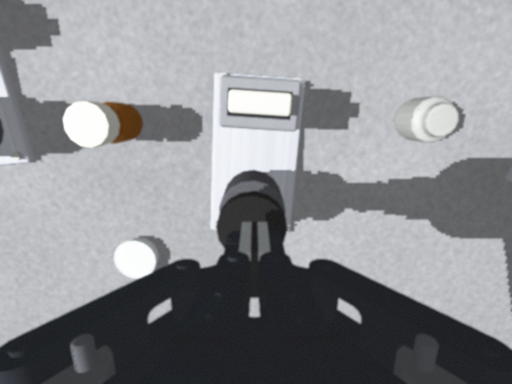

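The fingertips (255,225) are over the middle pad (252,222), with the vial and dish clear.

Request:
arm_command(series=[[0,0,0,0.009,0,0,0],[0,0,0,0.004,0,0,0],[0,0,0,0.003,0,0,0],[0,0,0,0.003,0,0,0],[0,0,0,0.003,0,0,0],[0,0,0,0.003,0,0,0],[0,0,0,0,0,0,0],[0,0,0,0,0,0,0],[0,0,0,0,0,0,0]])

```text
t: 8.2
position: [0.4716, 0.0106, 0.0675]
ee_rot: [3.142, 0.0, 0.0]
force: [-2.0, -0.2, 2.2]
grip_width: 0.007
```

```bash
python3 fz.py
```

```text
t 8.6 mean [-1.8685  0.0469  2.802   0.0674] sd [0.315 0.54  0.43  0.   ]
```

Request:
arm_command(series=[[0,0,0,-0.005,0,0,0],[0,0,0,-0.01,0,0,0],[0,0,0,-0.02,0,0,0],[0,0,0,-0.04,0,0,0],[0,0,0,-0.04,0,0,0],[0,0,0,0,0,0,0],[0,0,0,0,0,0,0]])

```text
t: 9.3
position: [0.4727, 0.0105, 0.1844]
ee_rot: [3.141, -0.004, 0.0]
force: [0.4, 0.5, -1.1]
grip_width: 0.001
```

Middle pad reads 2.8 N against 10.8 N on the left. Now the right.

Request:
arm_command(series=[[0,0.0058,0.0426,0,0,0,0],[0,0.0058,0.0426,0,0,0,0],[0,0.0058,0.0426,0,0,0,0],[0,0.0058,0.0426,0,0,0,0],[0,0.0058,0.0426,0,0,0,0],[0,0.0058,0.0426,0,0,0,0],[0,0,0,0.04,0,0,0],[0,0,0,0.04,0,0,0],[0,0,0,0.01,0,0,0],[0,0,0,0,0,0,0],[0,0,0,0,0,0,0]])

```text
t: 10.4
position: [0.5072, -0.245, 0.0934]
ee_rot: [3.141, -0.001, 0.001]
force: [0.5, 0.1, 0.0]
grip_width: -0.002
```

```bash
python3 - <<'E'
from h import *
st(); snap('wrist','w5')
E
python3 fz.py
```

```text
{'t': 10.4, 'qpos': [-0.5454, 0.0605, 1.9623, 0.0, 1.1176, 1.0247], 'position': [0.5072, -0.245, 0.0934], 'ee_rot': [3.141, -0.0011, 0.0007], 'force': [0.4761, 0.0569, 0.0383], 'grip_width': -0.0019}
t 10.85 mean [ 0.2059 -0.0706  0.3125  0.094 ] sd [0.34  0.35  0.194 0.001]
```

View pics/w5.png

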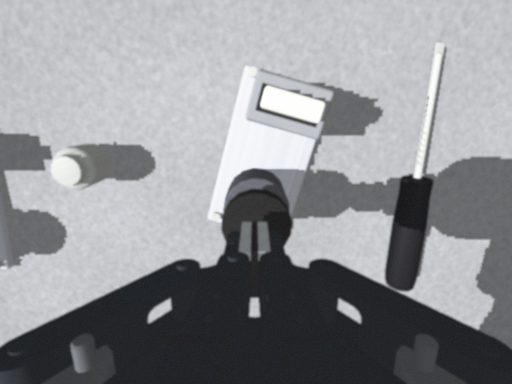

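The fingertips are over the right pad (256,220), clear of the driver.

Request:
arm_command(series=[[0,0,0,0.009,0,0,0],[0,0,0,0.004,0,0,0],[0,0,0,0.003,0,0,0],[0,0,0,0.003,0,0,0],[0,0,0,0.003,0,0,0],[0,0,0,0.003,0,0,0],[0,0,0,0,0,0,0],[0,0,0,0,0,0,0],[0,0,0,0,0,0,0]])

```text
t: 11.75
position: [0.5061, -0.2448, 0.0678]
ee_rot: [-3.141, 0.002, 0.0]
force: [-5.0, 2.5, 6.9]
grip_width: 0.001
```

```bash
python3 fz.py
```

```text
t 12.15 mean [-4.7315  2.3686  6.7775  0.0678] sd [0.671 0.525 0.454 0.   ]
```

Request:
arm_command(series=[[0,0,0,-0.005,0,0,0],[0,0,0,-0.01,0,0,0],[0,0,0,-0.02,0,0,0],[0,0,0,-0.04,0,0,0],[0,0,0,-0.04,0,0,0],[0,0,0,0,0,0,0],[0,0,0,0,0,0,0]])

```text
t: 12.85
position: [0.5075, -0.2456, 0.1841]
ee_rot: [3.14, -0.004, 0.0]
force: [0.2, 0.2, -0.6]
grip_width: 0.003
```

Forces: left 10.8, middle 2.8, right 6.8 N, so the middle is the softest. Moving above its tag.

Request:
arm_command(series=[[0,0.0063,-0.0423,0,0,0,0],[0,0.0063,-0.0423,0,0,0,0],[0,0.0063,-0.0423,0,0,0,0],[0,0.0063,-0.0423,0,0,0,0],[0,0.0063,-0.0423,0,0,0,0],[0,0.0063,-0.0423,0,0,0,0],[0,0,0,0,0,0,0],[0,0,0,0,0,0,0]])

```text
t: 13.65
position: [0.5434, 0.0095, 0.1805]
ee_rot: [3.141, 0.003, 0.002]
force: [-0.1, 0.2, -0.7]
grip_width: 0.002
```

Run:
```python
from meas import *
st(); d=snap('wrist','w6')
meas(d,[(252,180)],'tag',30)
```

```text
{'t': 13.65, 'qpos': [-0.081, -0.0726, 1.9377, -0.0005, 1.2793, 1.4876], 'position': [0.5434, 0.0095, 0.1805], 'ee_rot': [3.1414, 0.0029, 0.0023], 'force': [-0.1112, 0.2224, -0.6736], 'grip_width': 0.0024}
tag [255.  187.9] n 459 rect 36.6 12.4 3.6 depth mean [0.5439 0.009  0.0799] onz [0.5439 0.009 ]
```

View pics/w6.png

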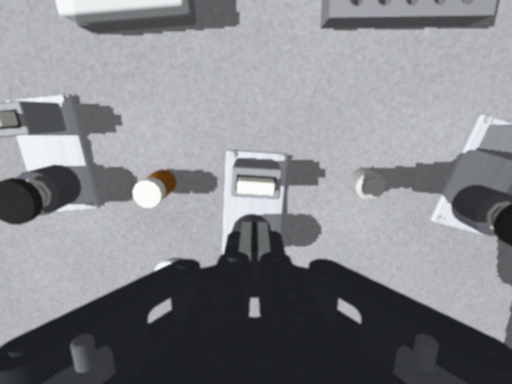

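The tag at (255,188) gives (0.544, 0.009, 0.080), directly under the TCP. Pressing.

Request:
arm_command(series=[[0,0,0,0.04,0,0,0],[0,0,0,0.04,0,0,0],[0,0,0,0.015,0,0,0],[0,0,0,0.004,0,0,0],[0,0,0,0.004,0,0,0],[0,0,0,0.004,0,0,0],[0,0,0,0.004,0,0,0],[0,0,0,0.004,0,0,0],[0,0,0,0.004,0,0,0],[0,0,0,0,0,0,0],[0,0,0,0,0,0,0]])

```text
t: 14.8
position: [0.5458, 0.0084, 0.065]
ee_rot: [3.141, -0.003, 0.0]
force: [-0.8, -3.0, 7.9]
grip_width: 0.003
```

```bash
python3 fz.py
```

```text
t 15.2 mean [-1.2583 -2.4811  7.7566  0.065 ] sd [0.445 0.479 0.427 0.   ]
```

Request:
arm_command(series=[[0,0,0,0.001,0,0,0],[0,0,0,0,0,0,0],[0,0,0,0,0,0,0]])

```text
t: 15.5
position: [0.5458, 0.0085, 0.0649]
ee_rot: [3.141, -0.003, 0.001]
force: [-3.7, -1.9, 13.1]
grip_width: -0.0
```

Request:
arm_command(series=[[0,0,0,-0.005,0,0,0],[0,0,0,-0.01,0,0,0],[0,0,0,-0.02,0,0,0],[0,0,0,-0.04,0,0,0],[0,0,0,-0.04,0,0,0],[0,-0.01,0,-0.045,0,0,0],[0,-0.03,0,-0.045,0,0,0],[0,-0.03,0,-0.045,0,0,0],[0,-0.03,0,0,0,0,0],[0,0,0,0,0,0,0],[0,0,0,0,0,0,0]])

```text
t: 16.6
position: [0.4486, 0.009, 0.3054]
ee_rot: [-3.141, -0.001, 0.0]
force: [0.4, -0.7, 0.4]
grip_width: -0.002
```

Run:
```python
from meas import *
st(); d=snap('wrist','w7'); snap('top','top7'); snap('scene','scene7')
```

```text
{'t': 16.6, 'qpos': [-0.0999, -0.3759, 1.9805, 0.0004, 1.5361, 1.4706], 'position': [0.4486, 0.009, 0.3054], 'ee_rot': [-3.1413, -0.0009, 0.0003], 'force': [0.4252, -0.6547, 0.4277], 'grip_width': -0.0016}
```

View pics/w7.png

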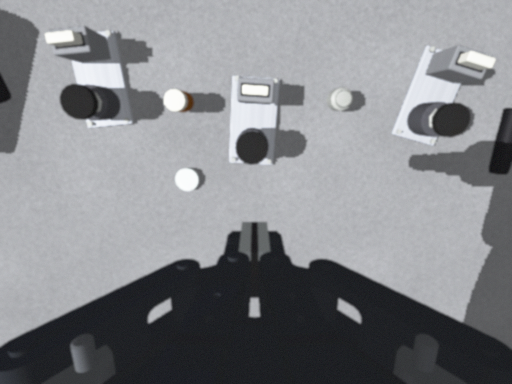

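View pics/scene7.png

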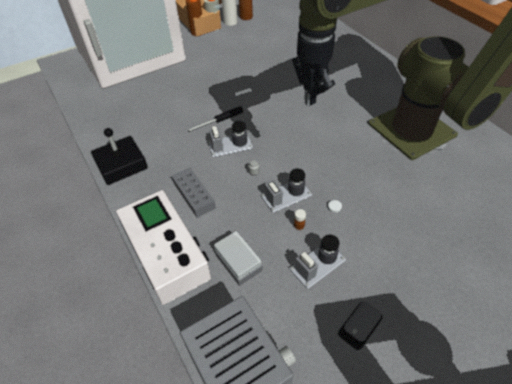

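The middle tag at (255,90) is flush in its housing, the side tags (65,38) and (475,60) are still up, and all pads look up. Checking the heights.

Run:
```python
from meas import *
d=dict(np.load('pics/w7.npz'))
meas(d,[(81,101),(252,146),(448,119)],'pad'); meas(d,[(65,38),(255,90),(474,60)],'tag',20)
```

```text
pad [ 79.1 101.2] n 858 rect 34.0 31.0 0.0 depth mean [0.5286 0.2302 0.0782] onz [0.5286 0.2305]
pad [252.4 146.4] n 643 rect 28.0 28.0 90.0 depth mean [0.4723 0.0116 0.0786] onz [0.4722 0.0116]
pad [451.  119.4] n 835 rect 30.0 34.0 90.0 depth mean [ 0.5072 -0.243   0.0786] onz [ 0.5073 -0.2434]
tag [58.9 36.2] n 296 rect 11.2 27.7 83.3 depth mean [0.6028 0.2428 0.0776] onz [0.6022 0.2413]
tag [254.4  89.6] n 230 rect 9.0 25.0 90.0 depth mean [0.5439 0.0091 0.0655] onz [0.5427 0.0091]
tag [477.6  58.6] n 354 rect 34.7 12.8 11.7 depth mean [ 0.5791 -0.2624  0.0779] onz [ 0.5787 -0.261 ]
```

```bash
python3 -c "
from bench import env
print(env.hand_in())"
```

```text
the job is handed in; nothing more can be done
None
```

I pressed the three pads about 10 mm each, left to right, and let each one up again. They pushed back with 10.8 N (left), 2.8 N (middle) and 6.8 N (right), so the middle isolator is the soft one. I then pushed the middle tag down to its stop, backed off clear and handed the job in at about 17 s. No verdict was reported.

- **Middle tag:** its top measured 65.5 mm above the bench, about 14.5 mm down of 15. At the stop the force rose from 8 to 13 N without further movement.
- **Other tags and pads:** the left and right tags measured about 78 mm, still raised. All three pads were back at 78–79 mm.
- **Isolators and bystanders:** isolator positions matched the first measurement within about 1 mm. In the last pictures the bystanders looked unmoved; I did not measure them.

Two things did not fit cleanly:

- **Scene camera:** it placed the pads about 5 mm off the other two views, probably because the pads' dark sides were counted. I used the wrist and top views instead.
- **Sideways force:** while the stiffer pads were pressed the tool also felt about 5–7 N sideways. It shifted nothing measurable.

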